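Pack beakers into a sterilising box and lock its cover

ROBOT

A 6-joint arm with a two-finger parallel gripper is mounted at the origin on a cart in front of the work surface, level with it; the furniture and walls round the work are solid. World frame = base frame: x ahead of the robot, y to its left, z up, the work surface at z = 0. Lengths are in m, angles in rad, forces in N, time in s.
With the tool pointing down it reaches from about 0.3 to 0.95 m from the base axis. Payload 3.1 kg.
Tool frame: the origin (TCP) lies between the finger pads; the fingertips stand 17 mm ahead of it and the grasp point (between the pads) lies 2 mm behind it; z points along the fingers, y is the direction in which the jaws open and shut (so a half turn about z gives the same grasp; the last joint's range is limited). The gripper opens to 85 mm and grips with 20 to 120 N. Pads are 22 mm wide; open, the fingers measure 114 mm over their backs; the gripper's body (76 mm by 85 mm) begins 54 mm behind the grasp point. The pads swing forward as they close: fully open they stand 13 mm farther back than shut.
Start: joints at [1.095, 0.308, 1.634, -0, 1.2, -0.07], TCP at [0.247, 0.574, 0.248] pointing down, gripper open.
Joint ranges: [-3.06, 3.06], [-0.79, 1.96], [0.05, 2.63], [-1.19, 4.34], [0.05, 2.64], [-2.94, 2.94]. Speed limits (rad/s): [2.79, 2.79, 3.14, 3.14, 3.14, 3.14].

INTERFACE

Orientations are given as a unit quaternion [x, y, z, w].
In Python, from workcell import env, imaging, hand_in gives the robot as it stands.
- The arm moves only by the tool play_rows, never from a script. Its argument "increments" is text: rows parted by semicolons, each of 7 numbers parted by spaces: the shift along the tool's x, y, z in units of 25 mm (1.0 is 25 mm), then the turn, a rotation vector about the tool's x, y, z in units of 8 degrees (1.0 is 8 degrees), then the finger opening in mm, from 0 to 85.4. In form: dx dy dz ax ay az hand; .... A call has 1 to 5 rows; each row is the pose to reach, as a shift and turn from the pose measured when the call began, along the tool's axes at that moment; what a row does not reach only later rows make up. A row lasts 1/8 s, in which the tool goes at most 62.5 mm and 10.7 degrees, less where a joint would pass 70% of its speed; a pose out of reach is approached as far as the arm can. A call with a gripper value outside its range is refused whole. The fingers move at their own pace and stop on an object; "grip_force" is the grip in N (left out, the last holds). Time passes only in rows, so rows that repeat a pose let the fingers close. It gives the time, the measured TCP pose, the force and the opening at its end, in the units of the state.
- env.get_obs(): the state, without advancing time (a new reading comes with each control period).
- imaging.read_camera(name): name is "scene" or "top"; returns the picture (480x640x3 uint8, red, green, blue); there is no depth.
- imaging.calibration(name): a dict with "fx", "fy", "cx", "cy" (pixels), "extrinsics" (4x4, takes a point from world to camera coordinates). Camera axes: x right, y up, looking along -z (the intrinsics and any distortion apply to the point x, -y, -z); pixel columns grow to the right and rows downward; lengths in m; the calibration is good to about 2 mm. A picture is of the moment at which its call begins. calibration takes no time and is no camera call.
- hand_in(): hands the job in, once; it reports no verdict.
The state is a dict: "time_s": time; "joint_positions": joint angles; "qvel": joint speeds; "tau": joint torques, N m; "eef_pos": TCP position; "ee_rot": TCP orientation; "wrist_force": force on the tool from outside, world axes, zero at the start; "torque": the same for the moment, N m; "opening": finger opening in m.
Only numpy, scipy, OpenCV 4.12 (cv2) and the standard library are available. Lean on these libraries where they do the work, as an engineer would, in place of code of your own. Each camera call takes 0.05 s, during which the arm holds its last target. There are 200 camera calls.

TASK

Pack all the small glass beakers (two to four of them, about 6 cm across) that stand on the bench just right of the aluminium sterilising box into it for the autoclave; the big plastic beakers farther right stay. Swing the box's bail handle down to the front, lift the cover off and set it aside, stand the beakers upright in the box, not more than one to a compartment, then put the cover back squarely until it sits fully down on the base, and swing the bail all the way up over it again to lock it. Leave the wash bottle where it is.

Things in the scene. Friction and masses are not known exactly. Their poses are not given: they have to be found in the camera images.
- box: base of the aluminium sterilising box, fast on the bench. Origin: centre of its underside; x, y along its sides, z up; the bail folds to its -x side (front). Base plate 174 x 174 mm, top at z = 10 mm; tray wall on it 156 x 156 mm outside, 4 mm thick, top at z = 36 mm; a cross divider (4 mm thick, top at 34 mm) makes 2 x 2 compartments of 72 x 72 mm with floor at z = 10 mm
- cell0 (a point): centre of compartment 0 of the box (+x +y), 34 mm above its floor, which is where the mid point of a beaker standing in it comes
- cell1 (a point): centre of compartment 1 of the box (+x -y), 34 mm above its floor, which is where the mid point of a beaker standing in it comes
- cell2 (a point): centre of compartment 2 of the box (-x +y), 34 mm above its floor, which is where the mid point of a beaker standing in it comes
- cell3 (a point): centre of compartment 3 of the box (-x -y), 34 mm above its floor, which is where the mid point of a beaker standing in it comes
- cover_seat (a point): point on the box's vertical axis, 138 mm above the bench, where the middle of the cover's handle bar comes when the cover is fully home: its skirt slips over the tray wall with 2.5 mm play on each side and rests on the base plate, 26 mm below the top of the wall; the handle may run along the box's x or y. The bench round x = 0.45, y = 0.37 m is free to put the cover down
- cover_handle (a point): middle of the cover's handle bar, which is 12 x 12 mm, 104 mm long, along the cover's x, 46 mm above its top face, on two posts (the middle 78 mm is free to grip). The cover is a square aluminium hood open below, 167 x 167 mm outside, 82 mm high, walls 3 mm, about 0.35 kg; its lower edge lies 128 mm below this point. z up
- bail (a joint): angle of the bail in rad: 0 = upright over the cover (locked), growing as it swings down to the box's -x side, 1.42 = fully down. Pivot axis along the box's y, 12 mm above the bench through the box's centre. Friction in the pivots (0.12 N m) holds it near upright; lower down it may sink to its stop
- bail_grip (a point): point on the axis of the bail's cross bar, 45 mm towards the box's +y from its middle. The bar is round, 10 mm thick with a thin black sleeve, parallel to the box's y, 148 mm from the pivot axis; side arms 95 mm either side of the centre. Upright it passes 11 mm above the cover's handle; fully down it lies 146 mm in front of the box's centre, 34 mm above the bench
- beaker_a_mid (a point): glass beaker, 54 mm across the body, 60 mm at the flared rim, 67 mm high, 60 g, open top, standing upright; its spout reaches 38 mm from the axis towards its own -y, at the rim. This point lies on the body's axis 34 mm above its underside; z up. May be absent
- beaker_b_mid (a point): glass beaker, 52 mm across the foot, widening to 62 mm at the rim, 71 mm high, 60 g, open top, standing upright; its spout reaches 38 mm from the axis towards its own -y, at the rim. This point lies on the body's axis 34 mm above its underside; z up. May be absent
- beaker_c_mid (a point): glass beaker, 54 mm across the body, 60 mm at the flared rim, 67 mm high, 60 g, open top, standing upright; its spout reaches 38 mm from the axis towards its own -y, at the rim. This point lies on the body's axis 34 mm above its underside; z up. May be absent
- beaker_d_mid (a point): glass beaker, 52 mm across the foot, widening to 62 mm at the rim, 71 mm high, 60 g, open top, standing upright; its spout reaches 38 mm from the axis towards its own -y, at the rim. This point lies on the body's axis 34 mm above its underside; z up. May be absent
- wash_bottle: bystander: white squeeze wash bottle, 69 x 100 x 204 mm, standing behind the beakers; origin at its underside
Mind the look-alikes: they are no part of the job. What is shaped like the part that bears beaker_d_mid but pink or yellow is not meant.

How it is judged:
On the way, in this order (a step that is already met when the one before it is completed fails the run):
1. the bail is swung down and the cover is lifted off the box and set aside (value of joint bail above 1.2 rad and horizontal distance between cover_handle and cover_seat above 0.15 m), for 0.2 s.
2. every beaker stands upright in a compartment of its own ((distance between beaker_a_mid and cell0 below 0.02 m or distance between beaker_a_mid and cell1 below 0.02 m or distance between beaker_a_mid and cell2 below 0.02 m or distance between beaker_a_mid and cell3 below 0.02 m) and angle between each of beaker_a_mid, beaker_b_mid, beaker_c_mid, beaker_d_mid's own z axis and vertical below 0.15 rad and (distance between beaker_b_mid and cell0 below 0.02 m or distance between beaker_b_mid and cell1 below 0.02 m or distance between beaker_b_mid and cell2 below 0.02 m or distance between beaker_b_mid and cell3 below 0.02 m) and (distance between beaker_c_mid and cell0 below 0.02 m or distance between beaker_c_mid and cell1 below 0.02 m or distance between beaker_c_mid and cell2 below 0.02 m or distance between beaker_c_mid and cell3 below 0.02 m) and (distance between beaker_d_mid and cell0 below 0.02 m or distance between beaker_d_mid and cell1 below 0.02 m or distance between beaker_d_mid and cell2 below 0.02 m or distance between beaker_d_mid and cell3 below 0.02 m)), for 0.2 s.
3. the cover sits fully home on the base over the beakers (all of step 2 and horizontal distance between cover_handle and cover_seat below 0.006 m and z of cover_handle in the frame of box below 0.1415 m and angle between cover_handle's own z axis and vertical below 0.035 rad), for 0.2 s.
At the end, for the whole second after the job is handed in: each beaker present stands upright (0.15 rad) in a compartment of its own (mid point within 20 mm of its centre point); the cover sits fully home (handle within 6 mm of the seat point sideways, 3.5 mm in height, level to 0.035 rad); the bail is upright (below 0.12 rad) (all of step 3 and value of joint bail below 0.12 rad); the robot touches nothing.
It fails at once if the wash bottle is pushed more than 40 mm from its place (distance of wash_bottle from where it was at the start of the episode above 0.04 m).
Of beaker_a, beaker_b, beaker_c, beaker_d only 2 to 4 are there at a start; the rules pass over those that are not, and their reading is None.
At some moment in a run one of beaker_a, beaker_b, beaker_c, beaker_d may be knocked a few centimetres aside while the robot is not near it.
It also fails if it takes over 208 s, if anything falls off the work surface, if the arm or the gripper's body presses on something with over 40 N, if the wrist force passes 120 N, or if a joint passes its speed limit or range.

## Working session

There is one attempt and no reset: what is moved stays moved. The work goes in short steps, Python scripts to look and compute and a tool call to move; the robot and the scene stay as the last step left them, time stands still between calls to the robot, and variables do not carry over. Pictures are saved under pics/ and viewed, about 12 in all and at most 16, crops included, and the job is handed in when it is done.

Besides the shell and the picture viewer there is one more tool, called after ">>>" as a command line: name --argument value ..., lists and objects as JSON in quotes. play_rows: Moves the arm, as the interface text tells. Its arguments: {"type":"object","properties":{"increments":{"type":"string"},"grip_force":{"type":"number"}},"required":["increments"]}

```bash
mkdir -p pics; ls; python3 - <<'E'
from workcell import env, imaging
import cv2
for n in("scene","top"):
    c=imaging.calibration(n);print(n,c)
    cv2.imwrite(f"pics/{n}0.png",imaging.read_camera(n)[:,:,::-1])
print(env.get_obs())
E
```

```text
pics
scene {'fx': 559.363194473495, 'fy': 559.363194473495, 'cx': 311.4574760897313, 'cy': 229.42408039886305, 'extrinsics': array([[ 0.60769857, -0.79407098, -0.01239887, -0.46786074],
       [ 0.3248475 ,  0.23429701,  0.91628544, -0.27674189],
       [-0.72469066, -0.56085309,  0.40033393, -0.70587046],
       [ 0.        ,  0.        ,  0.        ,  1.        ]])}
top {'fx': 526.810729904155, 'fy': 526.810729904155, 'cx': 329.1715268716029, 'cy': 241.9828063556501, 'extrinsics': array([[-0.00738051, -0.99981153,  0.01795646, -0.15088668],
       [ 0.98255038, -0.00391335,  0.18595547, -0.57071502],
       [-0.18585015,  0.01901557,  0.98239408, -1.12231767],
       [ 0.        ,  0.        ,  0.        ,  1.        ]])}
{'time_s': 0.1, 'joint_positions': array([ 1.09530727e+00,  3.08931070e-01,  1.63507150e+00,  8.44374284e-07,
        1.19971020e+00, -6.96552853e-02]), 'qvel': array([ 2.89941988e-03, -1.66983663e-03, -2.99727085e-03, -3.43618001e-05,
        9.88353516e-04, -1.31190198e-03]), 'tau': array([-8.45829527e-05, -4.16407263e+01, -2.77645415e+01,  2.01751209e-05,
        4.02117788e-03, -2.59858285e-05]), 'eef_pos': array([0.24640955, 0.57359246, 0.24714787]), 'ee_rot': array([ 2.01527260e-01,  9.79482332e-01, -1.02081603e-03, -2.85756355e-04]), 'wrist_force': array([ 0.64858494, -0.779852  , -0.31212852]), 'torque': array([-0.00615634, -0.03915586, -0.04256423]), 'opening': 0.08535236438293219}
```

View pics/scene0.png

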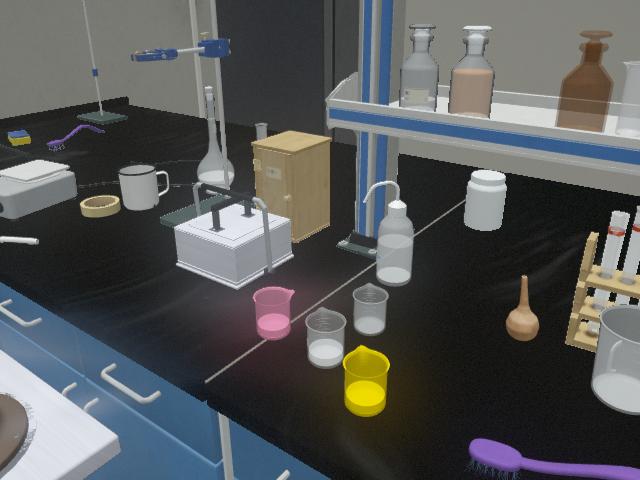

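View pics/top0.png

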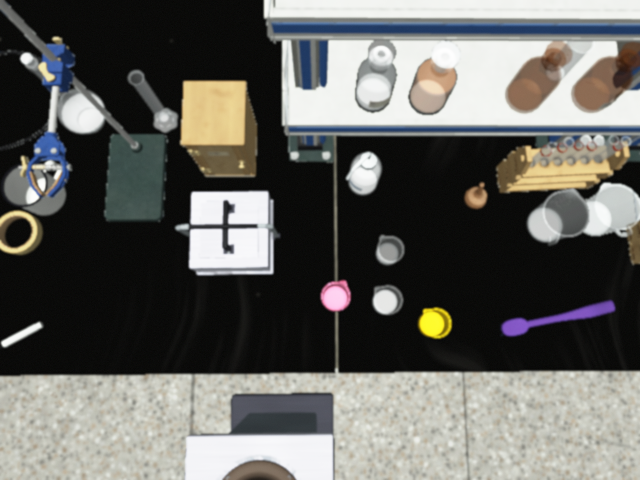

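The scene camera shows the box with its bail upright at (235,240). Clear beakers stand at (325,338) and (370,310), with the bottle at (394,245). In the top view the clear beakers are at (388,300) and (390,250). Possible look-alikes in the top view are pink (336,296), yellow (434,323) and the big beakers at (560,215) and beyond. I choose the two clear ones and check them in a close crop.

```bash
cat > h.py <<'E'
import numpy as np, cv2
from workcell import env, imaging
def ray(n,u,v):
    c=imaging.calibration(n);E=c["extrinsics"];R=E[:3,:3];t=E[:3,3]
    d=R.T@np.array([(u-c["cx"])/c["fx"],-(v-c["cy"])/c["fy"],-1.]);return -R.T@t,d
def plane(n,u,v,z):
    o,d=ray(n,u,v);return o+d*(z-o[2])/d[2]
def proj(n,p):
    c=imaging.calibration(n);E=c["extrinsics"];q=E[:3,:3]@np.asarray(p)+E[:3,3]
    return np.array([c["cx"]+c["fx"]*q[0]/-q[2],c["cy"]+c["fy"]*-q[1]/-q[2]])
def tri(a,b):  # two (cam,u,v) -> point, miss
    (o1,d1),(o2,d2)=ray(*a),ray(*b)
    s=np.linalg.lstsq(np.c_[d1,-d2],o2-o1,rcond=None)[0]
    p,q=o1+s[0]*d1,o2+s[1]*d2;return (p+q)/2,np.linalg.norm(p-q)
def shot(n,f=None):
    im=imaging.read_camera(n)[:,:,::-1].copy()
    if f:cv2.imwrite("pics/"+f,im)
    return im
E
python3 - <<'E'
from h import *
t=cv2.imread("pics/top0.png");s=cv2.imread("pics/scene0.png")
a=cv2.resize(t[180:285,170:290],None,fx=3.3,fy=3.3,interpolation=2)
b=cv2.resize(t[225:330,310:430],None,fx=3.3,fy=3.3,interpolation=2)
c=cv2.resize(s[175:290,170:300],None,fx=2.2,fy=2.2)
d=cv2.resize(s[275:375,290:400],None,fx=2.5,fy=2.5)
o=np.zeros((600,800,3),np.uint8)
for im,y,x in((a,0,0),(b,0,400),(c,347,0),(d,347,400)):
    o[y:y+im.shape[0],x:x+im.shape[1]]=im[:600-y,:800-x]
cv2.imwrite("pics/crop1.png",o)
# cover white mask, quad
g=cv2.cvtColor(t,cv2.COLOR_BGR2HSV);m=((g[:,:,2]>130)&(g[:,:,1]<60)).astype(np.uint8)*255
m[:, :170]=0;m[:,290:]=0;m[:180]=0;m[285:]=0
m=cv2.morphologyEx(m,cv2.MORPH_CLOSE,np.ones((9,9)));m=cv2.morphologyEx(m,cv2.MORPH_OPEN,np.ones((15,15)))
k=max(cv2.findContours(m,0,2)[0],key=cv2.contourArea);r=cv2.minAreaRect(k);print(r,cv2.boundingRect(k))
for u,v in cv2.boxPoints(r):print(u,v,plane("top",u,v,.092),plane("top",u,v,.01))
for nm,x in(("far",(390,243)),("near",(388,294))):print(nm,plane("top",*x,.067))
E
```

```text
((230.5, 232.5), (83.0, 83.0), 90.0) (189, 191, 84, 84)
189.0 191.0 [0.67781018 0.15310825 0.092     ] [0.70174591 0.17397523 0.01      ]
272.0 191.0 [ 0.6774198  -0.02852805  0.092     ] [ 0.70132693 -0.02096663  0.01      ]
272.0 274.0 [ 0.493773   -0.03087225  0.092     ] [ 0.5042273  -0.02348256  0.01      ]
189.0 274.0 [0.49467228 0.14544104 0.092     ] [0.50519245 0.16574636 0.01      ]
far [ 0.56472751 -0.28864739  0.067     ]
near [ 0.45190301 -0.28102533  0.067     ]
```

View pics/crop1.png

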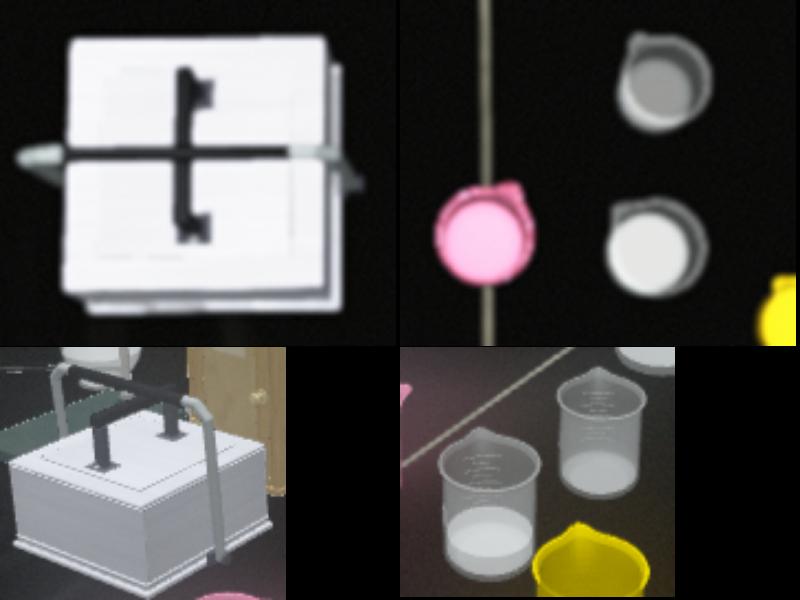

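The crop confirms two clear glass beakers. Rim centres in the scene view are about (371,295) and (326,323). The box is axis-aligned, with the cover-top corners at (190.6,191.5), (268.8,191), (269,268) and (189,268.5).

```bash
python3 - <<'E'
from h import *
np.set_printoptions(precision=4,suppress=True)
q=[plane("top",170+a/3.3,180+b/3.3,.092) for a,b in((68,38),(326,37),(326,290),(63,292))]
print("cover",np.array(q),np.mean(q,0))
for a in((183,70),(183,228)):print("handle",plane("top",170+a[0]/3.3,180+a[1]/3.3,.144))
print("bail",[plane("top",170+a/3.3,180+b/3.3,.163) for a,b in((65,153),(288,152))])
for n,r,b in(("far",(370.8,294.6),(369.6,327.4)),("near",(326,323),(326,359.4))):
    print(n,plane("scene",*r,.068),plane("scene",*b,0))
print("far top",plane("top",310+263/3.3,225+84/3.3,.067),"near",plane("top",310+258/3.3,225+247/3.3,.067))
# scene crop c scale2.2: base corners
for p in((150,597),(14,546),(272,525)):print("base",plane("scene",170+p[0]/2.2,175+(p[1]-347)/2.2,.0))
for p in((148,513),(12,462),(265,447)):print("cov",plane("scene",170+p[0]/2.2,175+(p[1]-347)/2.2,.092))
print(-imaging.calibration("top")["extrinsics"][:3,:3].T@imaging.calibration("top")["extrinsics"][:3,3])
E
```

```text
cover [[ 0.6766  0.1496  0.092 ]
 [ 0.677  -0.0215  0.092 ]
 [ 0.507  -0.0238  0.092 ]
 [ 0.5065  0.1457  0.092 ]] [0.5918 0.0625 0.092 ]
handle [0.6404 0.0633 0.144 ]
handle [0.539  0.0603 0.144 ]
bail [array([0.5827, 0.1305, 0.163 ]), array([ 0.5829, -0.0061,  0.163 ])]
far [ 0.5459 -0.294   0.068 ] [ 0.5523 -0.29    0.    ]
near [ 0.4354 -0.2844  0.068 ] [ 0.4375 -0.2827  0.    ]
far top [ 0.548  -0.2875  0.067 ] near [ 0.4392 -0.2811  0.067 ]
base [ 0.5161 -0.0177  0.    ]
base [0.51   0.1546 0.    ]
base [ 0.6881 -0.0146  0.    ]
cov [ 0.5022 -0.0373  0.092 ]
cov [0.5063 0.1377 0.092 ]
cov [ 0.6674 -0.0261  0.092 ]
[ 0.3511 -0.1318  1.2114]
```

```bash
cat > d.py <<'E'
import sys,numpy as np
from scipy.spatial.transform import Rotation as R
from workcell import env
o=env.get_obs();x,y,z,yaw=map(float,sys.argv[1:5])
c=R.from_quat(o["ee_rot"]);s=np.radians(yaw)
Y=np.array([np.cos(s),np.sin(s),0]);Z=np.array([0,0,-1.]);T=R.from_matrix(np.c_[np.cross(Y,Z),Y,Z])
print("t",round(o["time_s"],2),"pos",o["eef_pos"].round(4),"F",o["wrist_force"].round(1),"open",round(o["opening"],4))
print("shift",(c.inv().apply(np.array([x,y,z])-o["eef_pos"])/.025).round(2),"turn",np.degrees((c.inv()*T).as_rotvec()/8).round(2))
E
python3 d.py .589 .108 .26 0
```

```text
t 0.1 pos [0.2464 0.5736 0.2471] F [ 0.6 -0.8 -0.3] open 0.0854
shift [-19.94 -11.7   -0.49] turn [-0.01  0.01  8.34]
```

>>> play_rows --increments "-2.4 -1.3 -0.6 0 0 1.3 85;-4.6 -2.7 -0.6 0 0 2.6 85;-6.8 -4 -0.6 0 0 3.9 85;-9 -5.3 -0.6 0 0 5.2 60;-11.2 -6.6 -0.6 0 0 6.5 40"

```text
time_s: 0.72
eef_pos: [0.4309, 0.321, 0.2621]
ee_rot: [0.613, 0.79, -0.001, 0.0]
wrist_force: [1.6, 0.2, 0.3]
opening: 0.0508
```

```bash
python3 d.py .589 .108 .26 0
```

```text
t 0.72 pos [0.4309 0.321  0.2621] F [1.6 0.2 0.3] open 0.0508
shift [-9.83  4.    0.09] turn [-0.01  0.01  1.8 ]
```

>>> play_rows --increments "-2 0.8 0 0 0 1 36;-4 1.6 0 0 0 1.8 36;-6 2.4 0 0 0 1.8 36;-8 3.2 0 0 0 1.8 36;-9.8 4 0.1 0 0 1.8 36"

```text
time_s: 1.35
eef_pos: [0.5894, 0.1069, 0.2596]
ee_rot: [0.707, 0.707, -0.001, 0.0]
wrist_force: [0.3, -0.1, -0.8]
opening: 0.0361
```

```bash
python3 d.py .589 .108 .26 0; python3 - <<'E'
from h import *
t=shot("top");s=shot("scene")
o=np.zeros((600,800,3),np.uint8)
a=cv2.resize(t[160:290,150:300],None,fx=2.6,fy=2.6);b=cv2.resize(s[90:300,160:340],None,fx=2.2,fy=2.2)
o[:a.shape[0],:a.shape[1]]=a;o[:b.shape[0],400:400+b.shape[1]]=b
cv2.imwrite("pics/p1.png",o)
print(proj("top",[.589,.108,.243]),proj("scene",[.589,.108,.243]))
E
```

```text
t 1.35 pos [0.5894 0.1069 0.2596] F [ 0.3 -0.1 -0.8] open 0.0361
shift [ 0.04 -0.02 -0.02] turn [-0.01  0.01 -0.  ]
[191.56923449 213.92986036] [210.04834813 146.46168817]
```

View pics/p1.png

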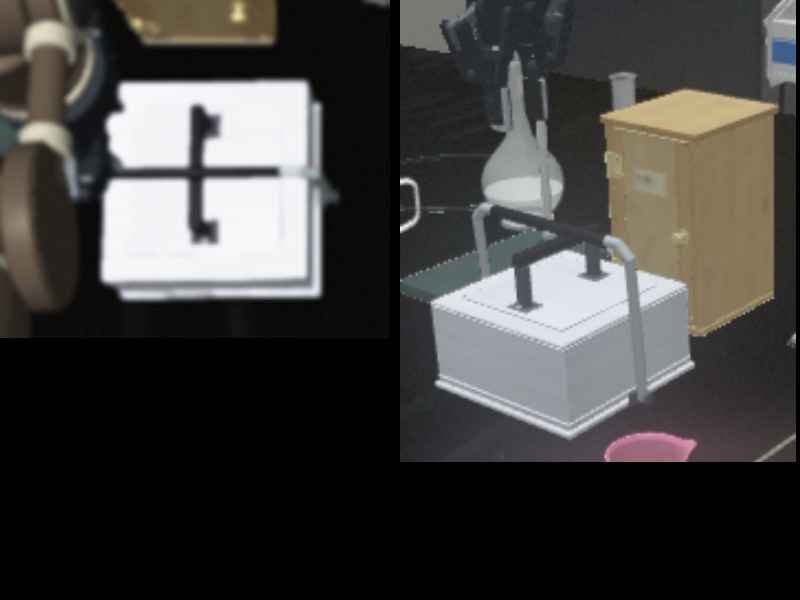

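The tool hangs over the +y half of the bar, and the box is unmoved. Now I lower around the bar and cage it.

>>> play_rows --increments "0 -0.1 1.5 0 0 0 36;0 -0.1 3 0 0 0 36;0 -0.1 4.2 0 0 0 36;0 -0.1 4.2 0 0 0 14;0 -0.1 4.2 0 0 0 14" --grip_force 20

```text
time_s: 2.08
eef_pos: [0.5883, 0.1047, 0.1548]
ee_rot: [0.709, 0.706, -0.002, 0.001]
wrist_force: [-1.6, 0.3, -0.4]
opening: 0.0141
```

```bash
python3 d.py .589 .108 .155 0; python3 - <<'E'
import numpy as np
for t in np.arange(.1,1.46,.1):print(round(t,2),"x",round(-.148*np.sin(t)/.025,2),"z down",round(.148*(1-np.cos(t))/.025,2))
E
```

```text
t 2.08 pos [0.5883 0.1047 0.1548] F [-1.6  0.3 -0.4] open 0.0141
shift [ 0.13  0.03 -0.01] turn [-0.    0.03 -0.03]
0.1 x -0.59 z down 0.03
0.2 x -1.18 z down 0.12
0.3 x -1.75 z down 0.26
0.4 x -2.31 z down 0.47
0.5 x -2.84 z down 0.72
0.6 x -3.34 z down 1.03
0.7 x -3.81 z down 1.39
0.8 x -4.25 z down 1.8
0.9 x -4.64 z down 2.24
1.0 x -4.98 z down 2.72
1.1 x -5.28 z down 3.23
1.2 x -5.52 z down 3.77
1.3 x -5.7 z down 4.34
1.4 x -5.83 z down 4.91
```

>>> play_rows --increments "0 -0.9 0.07 0 0 0 14;0 -1.75 0.26 0 0 0 14;0 -2.6 0.6 0 0 0 14;0 -3.34 1.03 0 0 0 14;0 -4.05 1.6 0 0 0 14"

```text
time_s: 2.7
eef_pos: [0.4893, 0.1055, 0.1175]
ee_rot: [0.708, 0.706, 0.001, 0.003]
wrist_force: [0.3, -0.3, -0.5]
opening: 0.0136
```

>>> play_rows --increments "0 -0.55 0.65 0 0 0 14;0 -0.95 1.15 0 0 0 14;0 -1.25 1.7 0 0 0 14;0 -1.5 2.2 0 0 0 14;0 -1.7 2.85 0 0 0 14"

```text
time_s: 3.32
eef_pos: [0.4477, 0.1055, 0.0456]
ee_rot: [0.708, 0.706, 0.002, 0.004]
wrist_force: [0.9, 0.2, 0.3]
opening: 0.0141
```

```bash
python3 d.py .444 .1075 .034 0
```

```text
t 3.33 pos [0.4477 0.1055 0.0456] F [0.9 0.2 0.3] open 0.0141
shift [ 0.08 -0.15  0.46] turn [ 0.06  0.02 -0.03]
```

>>> play_rows --increments "0 -0.08 0.25 0 0 0 14;0 -0.13 0.46 0 0 0 14;0 -0.13 0.5 0 0 0 14;0 -0.13 0.5 0 0 0 40;0 -0.13 0.4 0 0 0 40"

```text
time_s: 3.95
eef_pos: [0.4445, 0.1055, 0.0358]
ee_rot: [0.708, 0.706, 0.002, 0.004]
wrist_force: [0.4, -0.2, 0.6]
opening: 0.0402
```

>>> play_rows --increments "0 0 -2 0 0 0 40;0 0 -4 0 0 0 40;0 0 -6 0 0 0 40;0 0 -8 0 0 0 40;0 0 -9.5 0 0 0 40"

```text
time_s: 4.58
eef_pos: [0.4431, 0.1062, 0.2763]
ee_rot: [0.708, 0.706, 0.003, 0.005]
wrist_force: [0.9, 0.3, 0.1]
opening: 0.0401
```

```bash
python3 d.py .591 .0625 .24 90; python3 - <<'E'
from h import *
t=shot("top");s=shot("scene")
o=np.zeros((600,800,3),np.uint8)
a=cv2.resize(t[160:310,150:300],None,fx=2.6,fy=2.6,interpolation=2);b=cv2.resize(s[90:310,160:340],None,fx=2.2,fy=2.2)
o[:a.shape[0],:a.shape[1]]=a;o[:b.shape[0],400:400+b.shape[1]]=b
cv2.imwrite("pics/p2.png",o)
E
```

```text
t 4.58 pos [0.4431 0.1062 0.2763] F [0.9 0.3 0.1] open 0.0401
shift [-1.72  5.91  1.52] turn [  0.05   0.07 -11.28]
```

View pics/p2.png

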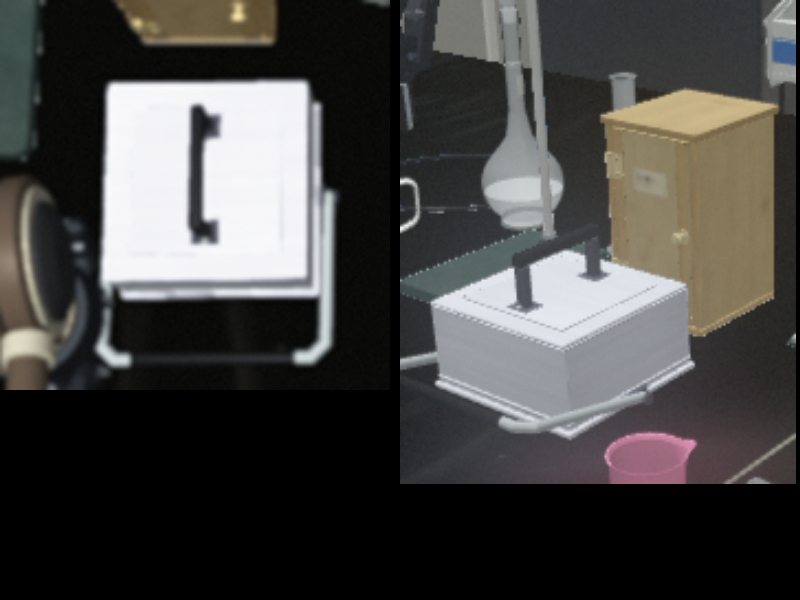

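The bail is fully down in front and the handle is free: its bar in the top crop runs from (198,105) to (195,240).

```bash
python3 - <<'E'
from h import *
np.set_printoptions(precision=4,suppress=True)
t=shot("top","t2.png");s=shot("scene","s2.png")
m=(t.max(2)<75).astype(np.uint8);m[:194]=0;m[264:]=0;m[:,:198]=0;m[:,262:]=0
n,l,st,c=cv2.connectedComponentsWithStats(m);i=1+st[1:,4].argmax();ys,xs=np.where(l==i);print(st[i])
# bar columns: left edge side only (legs stick out to the right)
cols=[];rows=range(ys.min()+3,ys.max()-3)
L=[xs[ys==r].min() for r in rows];w=np.median([np.sum(ys==r) for r in rows]);f=np.polyfit(rows,np.array(L)+(w-1)/2,1)
for r in(ys.min(),ys.mean(),ys.max()):print(plane("top",np.polyval(f,r),r,.144))
print(w,-L[0],L[-1])
# cover top face edges by white threshold via subpixel profiles
g=cv2.GaussianBlur(t[:,:,1],(3,3),0).astype(float)
E
python3 d.py .591 .0625 .24 90
```

```text
[223 201   9  50 216]
[0.6408 0.0638 0.144 ]
[0.5894 0.063  0.144 ]
[0.5371 0.0622 0.144 ]
3.0 -224 223
t 4.78 pos [0.4429 0.1061 0.2741] F [-0.1  0.2  0.3] open 0.0398
shift [-1.72  5.92  1.43] turn [  0.04   0.07 -11.28]
```

>>> play_rows --increments "-0.4 1.5 0 0 0 -1.3 60;-0.8 3 0 0 0 -2.6 60;-1.2 4.4 0 0 0 -3.9 60;-1.7 5.9 0 0 0 -5.2 60;-1.7 5.9 0 0 0 -6.5 60"

```text
time_s: 5.4
eef_pos: [0.5911, 0.0619, 0.2726]
ee_rot: [0.325, 0.946, -0.0, 0.003]
wrist_force: [-0.2, -0.4, 0.5]
opening: 0.0601
```

```bash
python3 d.py .591 .0625 .24 90
```

```text
t 5.4 pos [0.5911 0.0619 0.2726] F [-0.2 -0.4  0.5] open 0.0601
shift [0.02 0.02 1.3 ] turn [-0.01  0.05 -4.75]
```

>>> play_rows --increments "0 0 1.3 0 0 -1.3 50;0 0 2 0 0 -2.6 50;0 0 2 0 0 -3.9 50;0 0 2 0 0 -4.8 50;0 0 2 0 0 -4.8 50"

```text
time_s: 6.02
eef_pos: [0.5898, 0.0617, 0.2201]
ee_rot: [-0.003, 1.0, -0.002, 0.001]
wrist_force: [0.2, -0.0, -0.1]
opening: 0.05
```

```bash
python3 d.py .5895 .0628 .136 91
```

```text
t 6.03 pos [0.5898 0.0617 0.2201] F [ 0.2 -0.  -0.1] open 0.05
shift [0.01 0.06 3.36] turn [-0.02  0.01 -0.08]
```

>>> play_rows --increments "0 0.05 1.7 0 0 -0.08 50;0 0.05 3.3 0 0 -0.08 50;0 0.05 3.3 0 0 -0.08 20;0 0.05 3.3 0 0 -0.08 5;0 0.05 3.3 0 0 -0.08 5" --grip_force 60

```text
time_s: 6.65
eef_pos: [0.5908, 0.0628, 0.139]
ee_rot: [-0.008, 1.0, -0.002, 0.002]
wrist_force: [0.6, 0.2, -3.5]
opening: 0.0109
```

>>> play_rows --increments "0 0 0 0 0 0 5;0 0 0 0 0 0 5;0 0 -0.3 0 0 0 5;0 0 -0.6 0 0 0 5;0 0 -1 0 0 0 5"

```text
time_s: 7.28
eef_pos: [0.5908, 0.0628, 0.1647]
ee_rot: [-0.008, 1.0, -0.002, 0.002]
wrist_force: [0.4, -0.4, -4.2]
opening: 0.0106
```

>>> play_rows --increments "0 0 -1.5 0 0 0 5;1 0 -3 0 0 0 5;3 0.5 -3 0 0 0 5;5 1.5 -3 0 0 0 5;5.6 3.5 -3 0 0 0 5"

```text
time_s: 7.9
eef_pos: [0.4454, 0.1473, 0.2387]
ee_rot: [-0.007, 1.0, -0.002, 0.001]
wrist_force: [1.2, -0.2, -4.5]
opening: 0.0107
```

>>> play_rows --increments "0 2.2 0 0 0 0 5;0 4.4 0 0 0 0 5;0 6.6 0 0 0 0 5;0 8.8 0 0 0 0 5;0 8.8 0 0 0 0 5"

```text
time_s: 8.52
eef_pos: [0.4422, 0.3714, 0.2388]
ee_rot: [-0.009, 1.0, -0.001, 0.002]
wrist_force: [0.2, -1.1, -4.1]
opening: 0.0107
```

```bash
python3 d.py .45 .37 .133 90.9
```

```text
t 8.53 pos [0.4422 0.3714 0.2388] F [ 0.2 -1.1 -4.1] open 0.0107
shift [-0.3  -0.06  4.23] turn [-0.01  0.02  0.02]
```

>>> play_rows --increments "-0.3 0 1.5 0 0 0 5;-0.3 0 3 0 0 0 5;-0.3 0 3.9 0 0 0 5;-0.3 0 4.2 0 0 0 5;-0.3 0 4.3 0 0 0 5"

```text
time_s: 9.15
eef_pos: [0.4505, 0.3712, 0.1319]
ee_rot: [-0.009, 1.0, -0.001, 0.002]
wrist_force: [1.2, 0.0, -3.4]
opening: 0.0108
```

>>> play_rows --increments "0 0 0.05 0 0 0 5;0 0 0.1 0 0 0 5;0 0 0.1 0 0 0 5;0 0 0.1 0 0 0 40;0 0 0.1 0 0 0 40"

```text
time_s: 9.78
eef_pos: [0.4514, 0.3718, 0.1305]
ee_rot: [-0.009, 1.0, 0.0, 0.003]
wrist_force: [0.1, -0.8, -0.6]
opening: 0.04
```

```bash
python3 d.py .45 .37 .139 90.9;python3 -c "
from workcell import env;print(env.get_obs()['ee_rot'])"
```

```text
t 9.78 pos [0.4514 0.3718 0.1305] F [ 0.1 -0.8 -0.6] open 0.04
shift [ 0.05 -0.07 -0.34] turn [0.   0.04 0.02]
[-9.09473707e-03  9.99954450e-01  1.84022859e-04  2.88946593e-03]
```

>>> play_rows --increments "0 0 -2 0 0 0 60;0 0 -4 0 0 0 74;0 -1.5 -4.8 0 0 0 74;-0.5 -3.8 -4.8 0 0 0 74;-1 -6.2 -4.8 0 0 0 74"

```text
time_s: 10.4
eef_pos: [0.4793, 0.2164, 0.2523]
ee_rot: [-0.01, 1.0, 0.001, 0.005]
wrist_force: [1.2, 0.2, 0.2]
opening: 0.0739
```

```bash
python3 d.py .549 -.2905 .19 90; python3 - <<'E'
from h import *
t=shot("top","t3.png");s=shot("scene","s3.png")
o=np.zeros((600,800,3),np.uint8)
a=cv2.resize(t[160:340,0:300],None,fx=1.33,fy=1.33,interpolation=2);b=cv2.resize(s[100:400,80:420],None,fx=1.17,fy=1.17)
c=cv2.resize(t[225:325,360:460],None,fx=2.4,fy=2.4,interpolation=2);d=cv2.resize(s[275:375,300:400],None,fx=2.4,fy=2.4,interpolation=2)
for im,y,x in((a,0,0),(b,0,400),(c,355,0),(d,355,400)):
    o[y:y+im.shape[0],x:x+im.shape[1]]=im[:600-y]
cv2.imwrite("pics/p3.png",o)
for k,a in((1,((391.2,249.2)),),):pass
d=cv2.absdiff(t,cv2.imread("pics/top0.png")).max(2)[235:325,370:410];print("moved px",(d>60).sum())
E
```

```text
t 10.4 pos [0.4793 0.2164 0.2523] F [1.2 0.2 0.2] open 0.0739
shift [ -2.35 -20.33   2.49] turn [0.01 0.07 0.14]
moved px 0
```

View pics/p3.png

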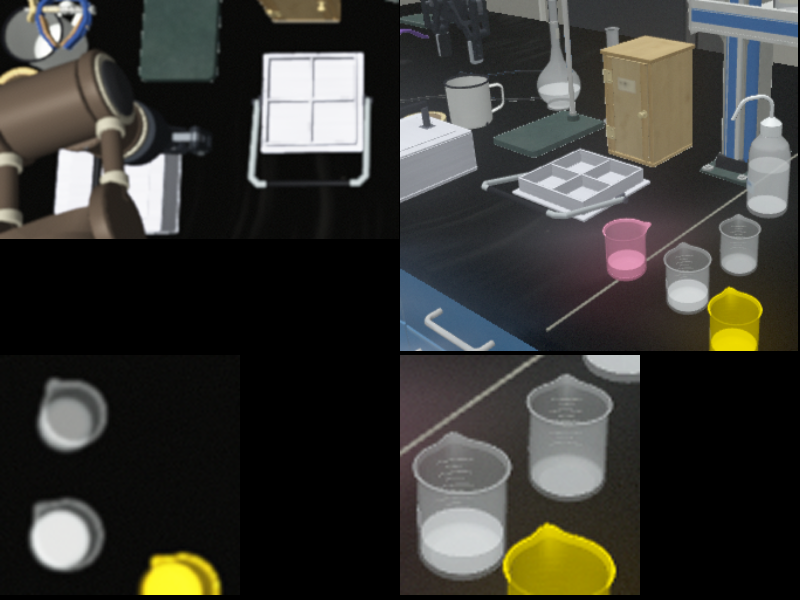

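The cover stands aside at the left and the box is open, with its cross divider at about (235,237) in the top image. Both clear beakers are unmoved. Next is the far beaker.

>>> play_rows --increments "-0.5 -2.3 0 0 0 0.14 74;-1 -4.6 0 0 0 0.14 74;-1.5 -6.9 0 0 0 0.14 74;-2 -9.2 0 0 0 0.14 74;-2.35 -11.5 0 0 0 0.14 74"

```text
time_s: 11.12
eef_pos: [0.5433, -0.0754, 0.2534]
ee_rot: [0.003, 1.0, -0.001, 0.005]
wrist_force: [0.8, -0.6, 0.7]
opening: 0.0737
```

>>> play_rows --increments "0 -2.2 0 0 0 0 74;0 -4.4 0 0 0 0 74;0 -6.6 0 0 0 0 74;0 -8.9 0 0 0 0 74;0 -8.9 1 0 0 0 74"

```text
time_s: 11.75
eef_pos: [0.5443, -0.3031, 0.2317]
ee_rot: [0.006, 1.0, -0.003, 0.009]
wrist_force: [0.1, 0.1, 0.7]
opening: 0.0741
```

```bash
python3 d.py .549 -.2905 .05 90; python3 - <<'E'
from h import *
np.set_printoptions(precision=4,suppress=True)
t0=cv2.imread("pics/t3.png")
print("cross",plane("top",313/1.33,160+102/1.33,.034))
t=shot("top","t4.png");s=shot("scene","s4.png")
g=cv2.cvtColor(t,6).astype(float)
# tray outer white quad
m=(g>120).astype(np.uint8);m[:,:180]=0;m[:,290:]=0;m[:190]=0;m[290:]=0
o=np.zeros((400,800,3),np.uint8)
a=cv2.resize(t[190:300,185:285],None,fx=3.6,fy=3.6,interpolation=2);b=cv2.resize(s[200:380,280:440],None,fx=2.2,fy=2.2,interpolation=2)
for im,y,x in((a,0,0),(b,0,400)):o[y:y+im.shape[0],x:x+im.shape[1]]=im[:400-y]
cv2.imwrite("pics/p4.png",o)
E
```

```text
t 11.75 pos [ 0.5443 -0.3031  0.2317] F [0.1 0.1 0.7] open 0.0741
shift [-0.06  0.56  7.27] turn [-0.05  0.12 -0.08]
cross [0.5869 0.0586 0.034 ]
```

View pics/p4.png

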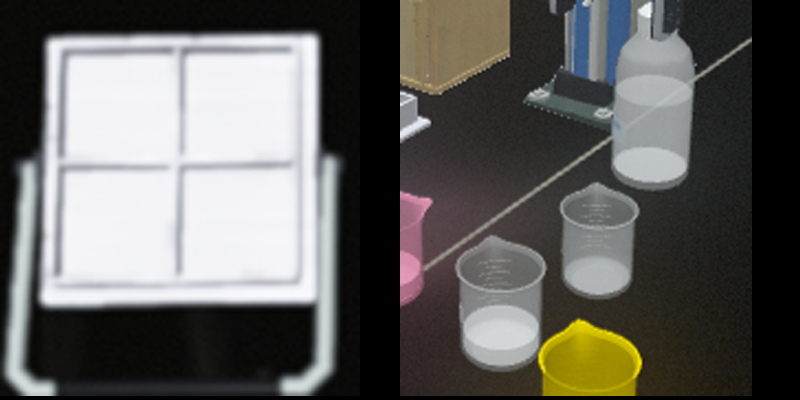

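>>> play_rows --increments "0 0.56 1 -0.05 0.12 -0.08 82;0 0.56 3 -0.05 0.12 -0.08 82;0 0.56 4.5 -0.05 0.12 -0.08 82;0 0.56 4.5 -0.05 0.12 -0.08 82;0 0.56 4.5 -0.05 0.12 -0.08 82"

```text
time_s: 12.48
eef_pos: [0.5426, -0.2826, 0.1145]
ee_rot: [-0.002, 1.0, 0.004, -0.005]
wrist_force: [1.2, -0.1, 0.3]
opening: 0.0819
```

```bash
python3 d.py .549 -.2905 .048 90; python3 - <<'E'
from h import *
np.set_printoptions(precision=4,suppress=True)
q=[plane("top",185+a/3.6,190+b/3.6,.01) for a,b in((46,36),(320,34),(317,304),(40,306))];print(np.array(q),np.mean(q,0))
print(plane("top",234.4,235.6,.034))
E
```

```text
t 12.47 pos [ 0.5426 -0.2826  0.1145] F [ 1.2 -0.1  0.3] open 0.0819
shift [-0.28 -0.34  2.66] turn [ 0.06 -0.07  0.03]
[[ 0.6798  0.1526  0.01  ]
 [ 0.6807 -0.0257  0.01  ]
 [ 0.5032 -0.0259  0.01  ]
 [ 0.5028  0.1495  0.01  ]] [0.5916 0.0626 0.01  ]
[0.5894 0.0608 0.034 ]
```

>>> play_rows --increments "-0.28 -0.34 0.5 0.06 -0.07 0 82;-0.28 -0.34 1.5 0.06 -0.07 0 82;-0.28 -0.34 2.3 0.06 -0.07 0 82;-0.28 -0.34 2.66 0.06 -0.07 0 82;-0.28 -0.34 2.66 0.06 -0.07 0 82"

```text
time_s: 13.1
eef_pos: [0.5486, -0.2904, 0.0471]
ee_rot: [-0.002, 1.0, 0.0, -0.001]
wrist_force: [0.4, 0.1, -1.0]
opening: 0.0822
```

>>> play_rows --increments "0 0 0 0 0 0 65;0 0 0 0 0 0 45;0 0 0 0 0 0 45;0 0 0 0 0 0 45;0 0 0 0 0 0 45" --grip_force 20

```text
time_s: 13.72
eef_pos: [0.5494, -0.2908, 0.0482]
ee_rot: [-0.002, 1.0, -0.0, 0.0]
wrist_force: [-0.4, 0.8, 5.3]
opening: 0.0569
```

```bash
python3 d.py .549 -.2905 .048 90
```

```text
t 13.72 pos [ 0.5494 -0.2908  0.0482] F [-0.4  0.8  5.3] open 0.0569
shift [0.02 0.01 0.01] turn [-0.    0.    0.03]
```

>>> play_rows --increments "0 0 -0.5 0 0 0 45;0 0 -1.5 0 0 0 45;0 0 -3 0 0 0 45;0 0 -4.2 0 0 0 45;0 0 -4.2 0 0 0 45"

```text
time_s: 14.35
eef_pos: [0.5513, -0.292, 0.1566]
ee_rot: [-0.002, 1.0, -0.002, 0.003]
wrist_force: [1.7, -0.4, -0.3]
opening: 0.0566
```

```bash
python3 d.py .629 .0248 .152 90; python3 - <<'E'
from h import *
t=shot("top","t5.png");s=shot("scene","s5.png")
o=np.zeros((400,800,3),np.uint8)
a=cv2.resize(t[200:330,280:450],None,fx=2.3,fy=2.3,interpolation=2);b=cv2.resize(s[150:380,280:440],None,fx=1.7,fy=1.7,interpolation=2)
for im,y,x in((a,0,0),(b,0,400)):o[y:y+im.shape[0],x:x+im.shape[1]]=im[:400-y]
cv2.imwrite("pics/p5.png",o)
E
```

```text
t 14.35 pos [ 0.5513 -0.292   0.1566] F [ 1.7 -0.4 -0.3] open 0.0566
shift [-3.16 12.66  0.15] turn [-0.03  0.04  0.03]
```

View pics/p5.png

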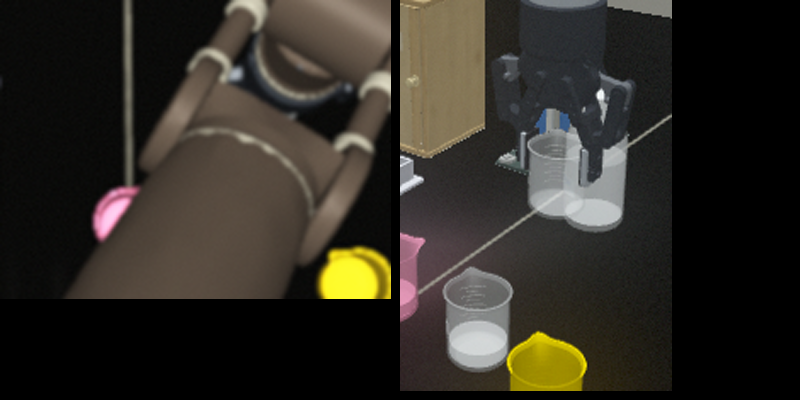

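The beaker is held upright between the pads (scene crop, at 556,175).

>>> play_rows --increments "-0.3 1.5 0 0 0 0 45;-0.7 3 0 0 0 0 45;-1.2 5 0 0 0 0 45;-1.7 7 0 0 0 0 45;-2.2 9 0 0 0 0 45"

```text
time_s: 15.08
eef_pos: [0.6013, -0.0635, 0.1501]
ee_rot: [-0.002, 1.0, 0.0, -0.002]
wrist_force: [0.2, -0.5, -0.0]
opening: 0.0564
```

```bash
python3 d.py .629 .0248 .1 90; python3 - <<'E'
from h import *
print(plane("scene",371.8,271,.1086), "tcp .5513 -.292")
E
```

```text
t 15.07 pos [ 0.6013 -0.0635  0.1501] F [ 0.2 -0.5 -0. ] open 0.0564
shift [-1.13  3.52  2.  ] turn [ 0.01 -0.03  0.03]
[ 0.55047357 -0.29158048  0.1086    ] tcp .5513 -.292
```

>>> play_rows --increments "-0.4 1.2 0 0 0 0 45;-0.8 2.4 0 0 0 0 45;-1.13 3.5 0.3 0 0 0 45;-1.13 3.5 1 0 0 0 45;-1.13 3.5 1 0 0 0 45"

```text
time_s: 15.7
eef_pos: [0.6257, 0.0238, 0.1209]
ee_rot: [-0.002, 1.0, 0.0, -0.006]
wrist_force: [-0.0, -0.1, -1.1]
opening: 0.0565
```

```bash
python3 d.py .629 .0248 .061 90
```

```text
t 15.7 pos [0.6257 0.0238 0.1209] F [-0.  -0.1 -1.1] open 0.0565
shift [-0.16  0.04  2.4 ] turn [ 0.   -0.09  0.03]
```

>>> play_rows --increments "-0.14 0.04 0.6 0 -0.05 0 45;-0.14 0.04 1.2 0 -0.05 0 45;-0.14 0.04 1.8 0 -0.05 0 45;-0.14 0.04 2.2 0 -0.05 0 45;-0.14 0.04 2.4 0 -0.05 0 45"

```text
time_s: 16.32
eef_pos: [0.6279, 0.0247, 0.0599]
ee_rot: [-0.002, 1.0, 0.0, -0.003]
wrist_force: [0.2, 0.5, -1.1]
opening: 0.0568
```

```bash
python3 d.py .629 .0248 .058 90
```

```text
t 16.32 pos [0.6279 0.0247 0.0599] F [ 0.2  0.5 -1.1] open 0.0568
shift [-0.04  0.    0.08] turn [ 0.   -0.05  0.03]
```

>>> play_rows --increments "0 0 0.05 0 0 0 45;0 0 0.06 0 0 0 60;0 0 0.03 0 0 0 76;0 0 0 0 0 0 76;0 0 0 0 0 0 76"

```text
time_s: 16.95
eef_pos: [0.6283, 0.0247, 0.0604]
ee_rot: [-0.002, 1.0, 0.0, -0.003]
wrist_force: [0.5, 0.2, 0.3]
opening: 0.0759
```

>>> play_rows --increments "0 0 -1 0 0 0 76;0 0 -2 0 0 0 76;0 0 -3.5 0 0 0 76;0 0 -5 0 0 0 76;0 -1 -6 0 0 0 76"

```text
time_s: 17.58
eef_pos: [0.6302, 0.0007, 0.2129]
ee_rot: [-0.003, 1.0, 0.0, -0.001]
wrist_force: [0.7, -0.2, -0.6]
opening: 0.076
```

```bash
python3 d.py .438 -.2825 .16 90; python3 - <<'E'
from h import *
t=shot("top","t6.png");s=shot("scene","s6.png")
o=np.zeros((400,800,3),np.uint8)
a=cv2.resize(t[180:330,180:410],None,fx=1.7,fy=1.7,interpolation=2);b=cv2.resize(s[150:380,180:400],None,fx=1.7,fy=1.7,interpolation=2)
for im,y,x in((a,0,0),(b,0,400)):o[y:y+im.shape[0],x:x+im.shape[1]]=im[:400-y]
cv2.imwrite("pics/p6.png",o)
E
```

```text
t 17.57 pos [0.6302 0.0007 0.2129] F [ 0.7 -0.2 -0.6] open 0.076
shift [  7.76 -11.28   2.13] turn [ 0.01 -0.02  0.05]
```

View pics/p6.png

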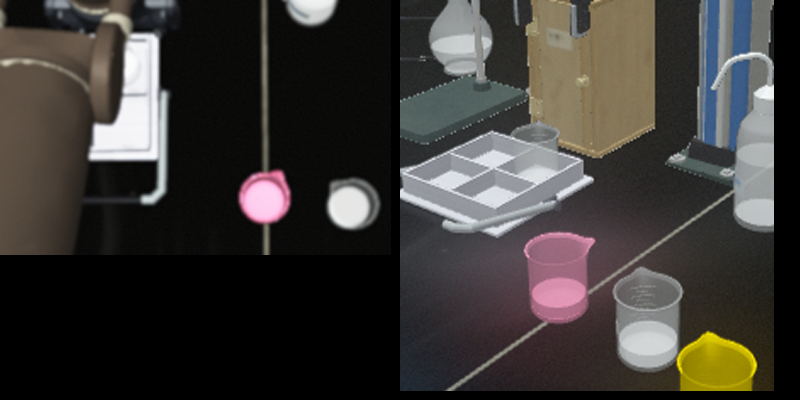

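```bash
python3 - <<'E'
from h import *
p=proj("scene",[.6285,.0248,.077]);print((p-[180,150])*1.7+[400,0]);p=proj("scene",[.6285,.0248,.01]);print((p-[180,150])*1.7+[400,0])
p=proj("top",[.6285,.0248,.077]);print((p-[180,180])*1.7)
E
```

```text
[534.92721061 131.87233882]
[537.629537   181.78706654]
[115.79984767  58.36718651]
```

>>> play_rows --increments "1.4 -2 0 0 0 0 76;2.8 -4 0 0 0 0 76;4.2 -6 0 0 0 0 76;5.6 -8 0 0 0 0 76;7 -10 0 0 0 0 76"

```text
time_s: 18.3
eef_pos: [0.4561, -0.253, 0.2134]
ee_rot: [-0.001, 1.0, 0.0, 0.001]
wrist_force: [0.8, -0.3, 0.0]
opening: 0.0758
```

```bash
python3 d.py .438 -.2825 .11 90
```

```text
t 18.3 pos [ 0.4561 -0.253   0.2134] F [ 0.8 -0.3  0. ] open 0.0758
shift [ 0.73 -1.18  4.13] turn [0.   0.01 0.02]
```

The first beaker's rim is where it should be for compartment 1.

>>> play_rows --increments "0.4 -0.6 0 0 0 0 76;0.73 -1.18 0.5 0 0 0 76;0.73 -1.18 2 0 0 0 76;0.73 -1.18 3.5 0 0 0 76;0.73 -1.18 4 0 0 0 76"

```text
time_s: 18.92
eef_pos: [0.4359, -0.2801, 0.1095]
ee_rot: [-0.002, 1.0, 0.002, -0.002]
wrist_force: [0.2, 0.4, 0.6]
opening: 0.0758
```

```bash
python3 d.py .438 -.2825 .048 90; python3 - <<'E'
from h import *
s=shot("scene","s7.png")
cv2.imwrite("pics/p7.png",cv2.resize(s[220:400,240:420],None,fx=3,fy=3,interpolation=2))
E
```

```text
t 18.93 pos [ 0.4359 -0.2801  0.1095] F [0.2 0.4 0.6] open 0.0758
shift [-0.09 -0.11  2.46] turn [ 0.03 -0.03  0.03]
```

View pics/p7.png

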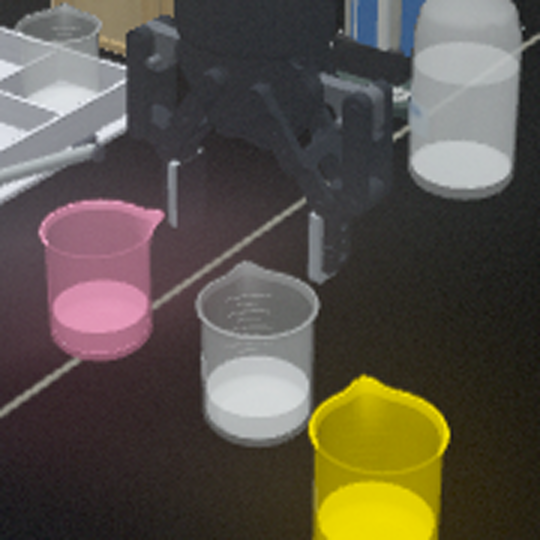

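The near beaker is unmoved (rim centre 326,321) and the jaws straddle it, clear of the pink one.

>>> play_rows --increments "-0.09 -0.11 0.5 0 0 0 76;-0.09 -0.11 1.2 0 0 0 76;-0.09 -0.11 2 0 0 0 76;-0.09 -0.11 2.46 0 0 0 76;-0.09 -0.11 2.46 0 0 0 76"

```text
time_s: 19.6
eef_pos: [0.4374, -0.2822, 0.0469]
ee_rot: [-0.002, 1.0, 0.003, -0.003]
wrist_force: [-0.0, -0.3, 0.2]
opening: 0.0761
```

>>> play_rows --increments "0 0 0 0 0 0 60;0 0 0 0 0 0 45;0 0 0 0 0 0 45;0 0 0 0 0 0 45;0 0 0 0 0 0 45"

```text
time_s: 20.23
eef_pos: [0.438, -0.2826, 0.0476]
ee_rot: [-0.002, 1.0, 0.003, -0.002]
wrist_force: [0.2, 1.5, 5.5]
opening: 0.0597
```

>>> play_rows --increments "0 0 -0.5 0 0 0 45;0 0 -1.5 0 0 0 45;0 0 -3 0 0 0 45;0 0 -4.2 0 0 0 45;0 0 -4.2 0 0 0 45"

```text
time_s: 20.85
eef_pos: [0.4402, -0.2847, 0.1556]
ee_rot: [-0.002, 1.0, 0.0, 0.0]
wrist_force: [0.3, 0.1, -0.2]
opening: 0.0597
```

```bash
python3 d.py .5525 .0242 .14 90; python3 - <<'E'
from h import *
s=shot("scene","s8.png")
cv2.imwrite("pics/p8.png",cv2.resize(s[180:380,200:420],None,fx=2.7,fy=2.7,interpolation=2))
E
```

```text
t 20.85 pos [ 0.4402 -0.2847  0.1556] F [ 0.3  0.1 -0.2] open 0.0597
shift [-4.53 12.34  0.64] turn [0.01 0.   0.03]
```

View pics/p8.png

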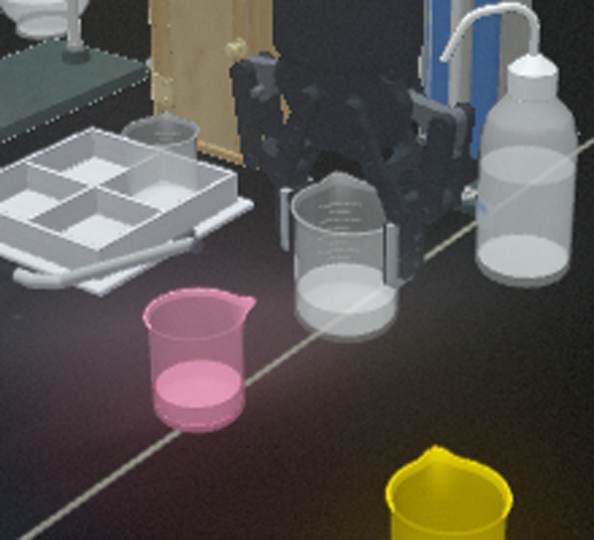

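The beaker is held upright and the first one stands in the right-hand compartment.

>>> play_rows --increments "-0.5 1.5 0 0 0 0 45;-1.2 3.2 0 0 0 0 45;-2 5.2 0 0 0 0 45;-2.7 7.2 0 0 0 0 45;-3.4 9.2 0 0 0 0 45"

```text
time_s: 21.52
eef_pos: [0.522, -0.0516, 0.1523]
ee_rot: [-0.002, 1.0, 0.002, -0.003]
wrist_force: [0.4, -1.5, -1.2]
opening: 0.0601
```

```bash
python3 d.py .5525 .0242 .12 90; python3 - <<'E'
from h import *
print(plane("scene",328.9,299.3,.1076), "tcp .4402 -.2847")
E
```

```text
t 21.52 pos [ 0.522  -0.0516  0.1523] F [ 0.4 -1.5 -1.2] open 0.0601
shift [-1.24  3.02  1.29] turn [ 0.03 -0.04  0.02]
[ 0.43960808 -0.28666727  0.1076    ] tcp .4402 -.2847
```

>>> play_rows --increments "-0.4 1 0 0 0 0 45;-0.9 2.1 0 0 0 0 45;-1.24 3.02 0.4 0 0 0 45;-1.24 3.02 1.2 0 0 0 45;-1.24 3.02 1.2 0 0 0 45"

```text
time_s: 22.15
eef_pos: [0.5492, 0.0246, 0.1188]
ee_rot: [-0.002, 1.0, 0.002, -0.007]
wrist_force: [-0.1, -0.3, -0.9]
opening: 0.0599
```

```bash
python3 d.py .5525 .0242 .06 90
```

```text
t 22.15 pos [0.5492 0.0246 0.1188] F [-0.1 -0.3 -0.9] open 0.0599
shift [-0.17 -0.02  2.35] turn [ 0.03 -0.1   0.03]
```

>>> play_rows --increments "-0.14 0 0.6 0 -0.05 0 45;-0.14 0 1.2 0 -0.05 0 45;-0.14 0 1.8 0 -0.05 0 45;-0.14 0 2.2 0 -0.05 0 45;-0.14 0 2.4 0 -0.05 0 45"

```text
time_s: 22.78
eef_pos: [0.5514, 0.0247, 0.0578]
ee_rot: [-0.002, 1.0, 0.002, -0.004]
wrist_force: [-0.0, 0.0, -0.1]
opening: 0.0601
```

>>> play_rows --increments "0 0 0.03 0 0 0 45;0 0 0.05 0 0 0 62;0 0 0.03 0 0 0 76;0 0 0 0 0 0 78;0 0 0 0 0 0 78"

```text
time_s: 23.4
eef_pos: [0.5516, 0.0247, 0.058]
ee_rot: [-0.002, 1.0, 0.002, -0.004]
wrist_force: [0.2, 0.6, 0.9]
opening: 0.0778
```

>>> play_rows --increments "0 0 -1 0 0 0 78;0 0 -2 0 0 0 78;0 0 -3.5 0 0 0 78;0 0 -5 0 0 0 78;0 1 -7 0 0 0 78"

```text
time_s: 24.02
eef_pos: [0.5519, 0.0481, 0.2333]
ee_rot: [-0.001, 1.0, 0.002, -0.005]
wrist_force: [-0.2, 0.9, 0.1]
opening: 0.0781
```

```bash
python3 d.py .4514 .3718 .25 90.9
```

```text
t 24.02 pos [0.5519 0.0481 0.2333] F [-0.2  0.9  0.1] open 0.0781
shift [ 4.01 12.96 -0.58] turn [ 0.03 -0.07 -0.1 ]
```

Next I return above the cover and look at both the box and the bench.

>>> play_rows --increments "0.7 2.2 -0.5 0 0 -0.1 50;1.4 4.5 -0.5 0 0 -0.1 50;2.1 6.8 -0.5 0 0 -0.1 50;2.8 9 -0.5 0 0 -0.1 50;3.5 11.2 -0.5 0 0 -0.1 50"

```text
time_s: 24.65
eef_pos: [0.4633, 0.3296, 0.2479]
ee_rot: [-0.008, 1.0, 0.002, -0.005]
wrist_force: [1.1, 0.5, 0.4]
opening: 0.0498
```

```bash
python3 d.py .4514 .3718 .21 90.9; python3 - <<'E'
from h import *
t=shot("top","t9.png");s=shot("scene","s9.png")
o=np.zeros((600,800,3),np.uint8)
a=cv2.resize(t[190:300,185:285],None,fx=3.6,fy=3.6,interpolation=2);b=cv2.resize(s[150:380,130:400],None,fx=1.48,fy=1.48,interpolation=2)
c=cv2.resize(t[150:350,0:460],None,fx=1,fy=1)
for im,y,x in((a,0,0),(b,0,400),(c,400,0)):o[y:y+im.shape[0],x:x+im.shape[1]]=im[:600-y]
cv2.imwrite("pics/p9.png",o)
for c in((.629,.0248),(.5525,.0242)):print([((proj("top",[*c,z])-[185,190])*3.6).round() for z in(.01,.078)])
E
```

```text
t 24.65 pos [0.4633 0.3296 0.2479] F [1.1 0.5 0.4] open 0.0498
shift [0.43 1.69 1.53] turn [ 0.03 -0.07 -0.  ]
[array([241., 111.]), array([227.,  86.])]
[array([240., 228.]), array([225., 209.])]
```

View pics/p9.png

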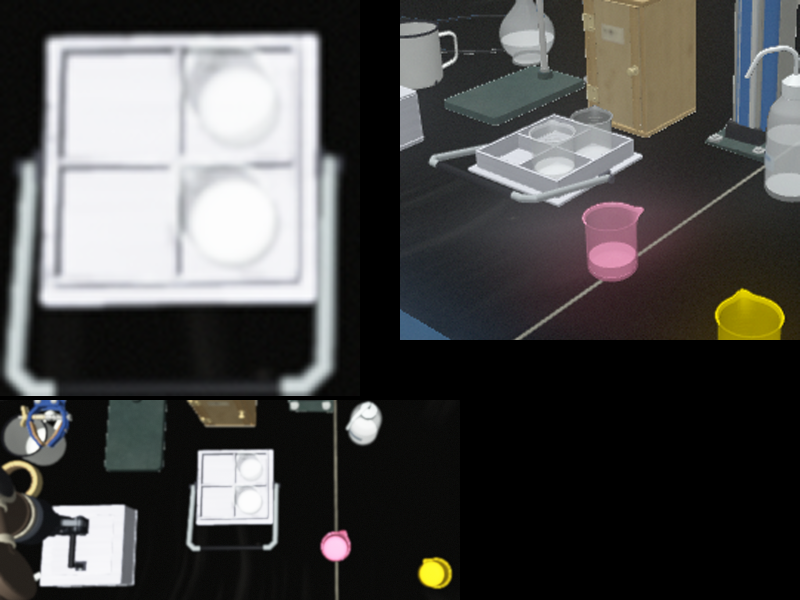

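Both beakers stand in the two -y compartments, bases at (237,105) and (233,222) in the crop, and no clear beaker is left on the bench. Next I regrip the cover at the recorded pose.

>>> play_rows --increments "0.43 1 0.5 0.03 -0.07 0 50;0.43 1.69 1 0.03 -0.07 0 50;0.43 1.69 1.5 0.03 -0.07 0 50;0.43 1.69 1.5 0.03 -0.07 0 50;0.43 1.69 1.5 0.03 -0.07 0 50"

```text
time_s: 25.38
eef_pos: [0.4505, 0.3741, 0.2107]
ee_rot: [-0.01, 1.0, 0.001, -0.0]
wrist_force: [-0.2, -0.9, 0.7]
opening: 0.0499
```

```bash
python3 d.py .4514 .3718 .129 91
```

```text
t 25.38 pos [0.4505 0.3741 0.2107] F [-0.2 -0.9  0.7] open 0.0499
shift [-0.04 -0.1   3.27] turn [ 0.01 -0.01  0.02]
```

>>> play_rows --increments "-0.04 -0.1 1.5 0 0 0 50;-0.04 -0.1 3 0 0 0 50;-0.04 -0.1 3.27 0 0 0 50;-0.04 -0.1 3.27 0 0 0 50;-0.04 -0.1 3.27 0 0 0 30" --grip_force 60

```text
time_s: 26.0
eef_pos: [0.4529, 0.3726, 0.1311]
ee_rot: [-0.01, 1.0, 0.002, 0.001]
wrist_force: [-0.1, 0.6, 0.4]
opening: 0.0329
```

```bash
python3 d.py .4514 .3718 .129 91
```

```text
t 26.0 pos [0.4529 0.3726 0.1311] F [-0.1  0.6  0.4] open 0.0329
shift [ 0.06 -0.03  0.08] turn [0.03 0.02 0.02]
```

>>> play_rows --increments "0.06 -0.03 0.08 0.03 0.02 0 30;0.06 -0.03 0.08 0.03 0.02 0 5;0.06 -0.03 0.08 0.03 0.02 0 5;0.06 -0.03 0.08 0.03 0.02 0 5;0.06 -0.03 0.08 0.03 0.02 0 5"

```text
time_s: 26.62
eef_pos: [0.452, 0.3718, 0.13]
ee_rot: [-0.01, 1.0, -0.0, 0.0]
wrist_force: [-0.1, -2.8, 5.4]
opening: 0.0107
```

```bash
python3 d.py .4514 .3718 .129 91; python3 -c "
from workcell import env;print(env.get_obs()['ee_rot'])"
```

```text
t 26.62 pos [0.452  0.3718 0.13  ] F [-0.1 -2.8  5.4] open 0.0107
shift [0.02 0.   0.04] turn [-0.    0.    0.02]
[-1.00383096e-02  9.99949587e-01 -1.29744248e-04  1.97763538e-04]
```

>>> play_rows --increments "0 0 -0.6 0 0 0 5;0 0 -1.8 0 0 0 5;0 0 -3.5 0 0 0 5;0 -0.8 -5 0 0 0 5;0 -2.4 -5.2 0 0 0 5"

```text
time_s: 27.25
eef_pos: [0.4549, 0.3136, 0.264]
ee_rot: [-0.011, 1.0, 0.002, 0.004]
wrist_force: [0.8, -1.0, -4.5]
opening: 0.0111
```

>>> play_rows --increments "-0.4 -2 0 0 0 0 5;-1.4 -4 0 0 0 0 5;-2.8 -6 0 0 0 0 5;-4.2 -8 0 0 0 0 5;-5 -9.5 0 0 0 0 5"

```text
time_s: 27.88
eef_pos: [0.586, 0.0769, 0.2634]
ee_rot: [-0.011, 1.0, 0.002, 0.003]
wrist_force: [-0.1, 0.8, -4.4]
opening: 0.0106
```

```bash
python3 d.py .5914 .0628 .24 90.92
```

```text
t 27.88 pos [0.586  0.0769 0.2634] F [-0.1  0.8 -4.4] open 0.0106
shift [-0.2  -0.57  0.93] turn [0.03 0.05 0.04]
```

>>> play_rows --increments "-0.2 -0.57 0 0.03 0.05 0.04 5;-0.2 -0.57 0.5 0.03 0.05 0.04 5;-0.2 -0.57 1 0.03 0.05 0.04 5;-0.2 -0.57 1 0.03 0.05 0.04 5;-0.2 -0.57 1 0.03 0.05 0.04 5"

```text
time_s: 28.5
eef_pos: [0.591, 0.064, 0.2382]
ee_rot: [-0.009, 1.0, 0.0, -0.0]
wrist_force: [-0.4, -0.7, -3.5]
opening: 0.0105
```

```bash
python3 d.py .5914 .0628 .175 90.92; python3 - <<'E'
from h import *
t=shot("top","t10.png");s=shot("scene","s10.png")
cv2.imwrite("pics/p10.png",cv2.resize(s[120:310,150:320],None,fx=3.1,fy=3.1,interpolation=2))
E
```

```text
t 28.5 pos [0.591  0.064  0.2382] F [-0.4 -0.7 -3.5] open 0.0105
shift [-0.02 -0.05  2.53] turn [ 0.   -0.01  0.01]
```

View pics/p10.png

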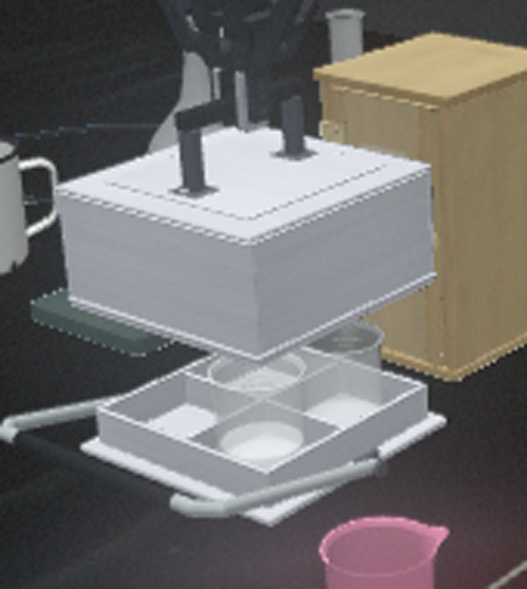

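The cover hangs level and square above the base, with both beakers inside. I lower it to just above the wall.

>>> play_rows --increments "-0.02 -0.05 0.6 0 0 0.01 5;-0.02 -0.05 1.2 0 0 0.01 5;-0.02 -0.05 1.8 0 0 0.01 5;-0.02 -0.05 2.4 0 0 0.01 5;-0.02 -0.05 2.4 0 0 0.01 5"

```text
time_s: 29.22
eef_pos: [0.5905, 0.0623, 0.1765]
ee_rot: [-0.008, 1.0, 0.0, -0.002]
wrist_force: [-0.5, -0.8, -4.2]
opening: 0.0109
```

```bash
python3 d.py .5914 .0628 .139 90.92
```

```text
t 29.23 pos [0.5905 0.0623 0.1765] F [-0.5 -0.8 -4.2] open 0.0109
shift [-0.04  0.02  1.5 ] turn [ 0.   -0.03 -0.01]
```

>>> play_rows --increments "-0.04 0.02 0.25 0 -0.03 0 5;-0.04 0.02 0.45 0 -0.03 0 5;-0.04 0.02 0.65 0 -0.03 0 5;-0.04 0.02 0.85 0 -0.03 0 5;-0.04 0.02 1 0 -0.03 0 5"

```text
time_s: 29.85
eef_pos: [0.5914, 0.0628, 0.1512]
ee_rot: [-0.008, 1.0, 0.0, 0.0]
wrist_force: [0.1, -0.4, -3.9]
opening: 0.0106
```

```bash
python3 d.py .5914 .0628 .139 90.92
```

```text
t 29.85 pos [0.5914 0.0628 0.1512] F [ 0.1 -0.4 -3.9] open 0.0106
shift [-0.    0.    0.49] turn [ 0.    0.   -0.01]
```

The skirt is over the wall without contact. I lower it the rest of the way.

>>> play_rows --increments "0 0 0.2 0 0 0 5;0 0 0.4 0 0 0 5;0 0 0.5 0 0 0 5;0 0 0.55 0 0 0 5;0 0 0.6 0 0 0 5"

```text
time_s: 30.48
eef_pos: [0.5914, 0.0626, 0.14]
ee_rot: [-0.008, 1.0, -0.0, -0.001]
wrist_force: [-9.9, -1.6, 20.2]
opening: 0.0106
```

>>> play_rows --increments "0 0 0.05 0 0 0 5;0 0 0.05 0 0 0 5;0 0 0.05 0 0 0 5;0 0 0 0 0 0 40;0 0 0 0 0 0 40"

```text
time_s: 31.1
eef_pos: [0.5919, 0.0627, 0.14]
ee_rot: [-0.008, 1.0, 0.0, -0.0]
wrist_force: [-0.1, 0.4, -0.7]
opening: 0.0399
```

>>> play_rows --increments "0 0 -1 0 0 0 40;0 0 -2.5 0 0 0 40;0 0 -4.5 0 0 1.3 40;0 0 -5 0 0 2.6 40;0 0 -5 0 0 3.9 40"

```text
time_s: 31.72
eef_pos: [0.5934, 0.0628, 0.2673]
ee_rot: [0.264, 0.964, 0.001, 0.002]
wrist_force: [-0.1, 0.2, -0.5]
opening: 0.0402
```

```bash
python3 d.py .44 .107 .24 0
```

```text
t 31.73 pos [0.5934 0.0628 0.2673] F [-0.1  0.2 -0.5] open 0.0402
shift [ 6.18 -1.61  1.06] turn [0.03 0.02 7.42]
```

>>> play_rows --increments "1.5 -0.4 0 0 0 1.3 36;3 -0.8 0 0 0 2.6 36;4.5 -1.2 0 0 0 3.9 36;6 -1.6 0 0 0 5.2 36;6.2 -1.6 0 0 0 6.5 36"

```text
time_s: 32.35
eef_pos: [0.4373, 0.108, 0.266]
ee_rot: [0.662, 0.749, 0.001, 0.001]
wrist_force: [-0.6, -0.3, -0.2]
opening: 0.036
```

```bash
python3 d.py .444 .106 .12 0.5; python3 - <<'E'
from h import *
t=shot("top","t11.png");s=shot("scene","s11.png")
o=np.zeros((450,800,3),np.uint8)
a=cv2.resize(t[180:300,180:290],None,fx=3.6,fy=3.6,interpolation=2);b=cv2.resize(s[130:300,150:310],None,fx=2.5,fy=2.5,interpolation=2)
for im,y,x in((a,0,0),(b,0,400)):o[y:y+im.shape[0],x:x+im.shape[1]]=im[:450-y]
cv2.imwrite("pics/p11.png",o)
E
```

```text
t 32.35 pos [0.4373 0.108  0.266 ] F [-0.6 -0.3 -0.2] open 0.036
shift [-0.11  0.23  5.84] turn [ 0.03 -0.    0.82]
```

View pics/p11.png

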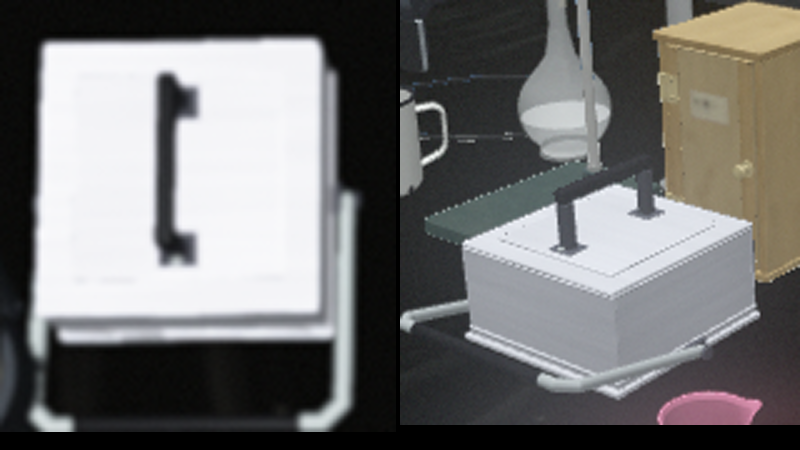

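The cover sits fully down on the base plate, looking the same as at the start. Next is the bail.

>>> play_rows --increments "-0.1 0.23 1.5 0 0 0.82 36;-0.1 0.23 3 0 0 0.82 36;-0.1 0.23 4.8 0 0 0.82 36;-0.1 0.23 5.8 0 0 0.82 36;-0.1 0.23 5.8 0 0 0.82 36"

```text
time_s: 33.08
eef_pos: [0.4445, 0.1058, 0.1194]
ee_rot: [0.701, 0.713, 0.0, 0.0]
wrist_force: [-0.5, 0.3, 0.4]
opening: 0.036
```

```bash
python3 d.py .444 .106 .034 0.5
```

```text
t 33.08 pos [0.4445 0.1058 0.1194] F [-0.5  0.3  0.4] open 0.036
shift [ 0.01 -0.02  3.42] turn [0.   0.   0.06]
```

>>> play_rows --increments "0 -0.02 1.5 0 0 0 36;0 -0.02 3 0 0 0 36;0 -0.02 3.45 0 0 0 36;0 -0.02 3.45 0 0 0 20;0 -0.02 3.45 0 0 0 4" --grip_force 35

```text
time_s: 33.7
eef_pos: [0.4461, 0.106, 0.0348]
ee_rot: [0.701, 0.713, 0.002, 0.001]
wrist_force: [3.0, -1.2, -1.6]
opening: 0.0088
```

>>> play_rows --increments "0 0 0 0 0 0 4;0 0 0 0 0 0 4;0 0 0 0 0 0 4"

```text
time_s: 34.08
eef_pos: [0.4463, 0.106, 0.0352]
ee_rot: [0.701, 0.713, 0.002, 0.002]
wrist_force: [0.2, -0.1, 0.2]
opening: 0.0084
```

```bash
python3 d.py .444 .106 .034 0.5; python3 - <<'E'
import numpy as np
from workcell import env
p=env.get_obs()["eef_pos"]
t0=1.42
for t in np.arange(1.4,-.01,-.1):print(round(t,2),"x",round(.148*(np.sin(t0)-np.sin(t))/.025,2),"z",round(-.148*(np.cos(t)-np.cos(t0))/.025,2))
E
```

```text
t 34.08 pos [0.4463 0.106  0.0352] F [ 0.2 -0.1  0.2] open 0.0084
shift [ 0.   -0.09  0.05] turn [ 0.04 -0.    0.06]
1.4 x 0.02 z -0.12
1.3 x 0.15 z -0.69
1.2 x 0.34 z -1.26
1.1 x 0.58 z -1.8
1.0 x 0.87 z -2.31
0.9 x 1.22 z -2.79
0.8 x 1.61 z -3.24
0.7 x 2.04 z -3.64
0.6 x 2.51 z -4.0
0.5 x 3.01 z -4.31
0.4 x 3.55 z -4.56
0.3 x 4.1 z -4.77
0.2 x 4.68 z -4.91
0.1 x 5.26 z -5.0
-0.0 x 5.85 z -5.03
```

>>> play_rows --increments "0 0.05 -0.4 0 0 0 4;0 0.17 -0.8 0 0 0 4;0 0.34 -1.26 0 0 0 4;0 0.58 -1.8 0 0 0 4;0 0.87 -2.31 0 0 0 4"

```text
time_s: 34.7
eef_pos: [0.4726, 0.1063, 0.0948]
ee_rot: [0.701, 0.713, 0.006, 0.006]
wrist_force: [14.6, -1.3, -16.8]
opening: 0.0086
```

```bash
python3 d.py .4463 .106 .0352 0.9
```

```text
t 34.7 pos [0.4726 0.1063 0.0948] F [ 14.6  -1.3 -16.8] open 0.0086
shift [ 0.01 -1.09  2.37] turn [ 0.12 -0.    0.01]
```

>>> play_rows --increments "0 0.25 -0.32 0 0 0 4;0 0.53 -0.67 0.05 0 0 4;0 0.85 -0.97 0.1 0 0 4;0 1.18 -1.25 0.1 0 0 4;0 1.55 -1.5 0.1 0 0 14" --grip_force 20

```text
time_s: 35.33
eef_pos: [0.5095, 0.1069, 0.133]
ee_rot: [0.701, 0.713, -0.001, -0.001]
wrist_force: [-2.6, 0.5, -0.5]
opening: 0.0139
```

```bash
python3 d.py .5905 .106 .156 0.9
```

```text
t 35.33 pos [0.5095 0.1069 0.133 ] F [-2.6  0.5 -0.5] open 0.0139
shift [-0.09  3.24 -0.93] turn [-0.01 -0.    0.01]
```

>>> play_rows --increments "0 0.7 -0.35 0 0 0 14;0 1.4 -0.6 0 0 0 14;0 2.1 -0.8 0 0 0 14;-0.05 2.8 -0.9 0 0 0 14;-0.05 3.25 -0.93 0 0 0 14"

```text
time_s: 35.95
eef_pos: [0.591, 0.1073, 0.157]
ee_rot: [0.701, 0.713, -0.001, -0.001]
wrist_force: [-0.8, 0.3, 0.3]
opening: 0.0143
```

```bash
python3 d.py .592 .106 .156 0.9
```

```text
t 35.95 pos [0.591  0.1073 0.157 ] F [-0.8  0.3  0.3] open 0.0143
shift [-0.05  0.04  0.04] turn [-0.02 -0.    0.01]
```

Now I open symmetrically, rise, back off to the left and look.

>>> play_rows --increments "0 0.06 0 0 0 0 14;0 0.06 0 0 0 0 14;0 0 0 0 0 0 36;0 0 0 0 0 0 36;0 0 -0.5 0 0 0 36"

```text
time_s: 36.58
eef_pos: [0.5898, 0.1072, 0.1687]
ee_rot: [0.701, 0.713, -0.002, -0.002]
wrist_force: [0.1, 0.6, 0.5]
opening: 0.0362
```

>>> play_rows --increments "0 0 -1.5 0 0 0 36;0 0 -3 0 0 0 36;1 -1 -4 0 0 0 36;3 -2 -4 0 0 0 36;5 -3 -4 0 0 0 36"

```text
time_s: 37.2
eef_pos: [0.5131, 0.2319, 0.2713]
ee_rot: [0.701, 0.713, -0.0, -0.002]
wrist_force: [-1.2, 1.1, -0.3]
opening: 0.036
```

>>> play_rows --increments "2 0 0 0 0 0 36;4 -0.5 0 0 0 0 36;4 -0.5 0 0 0 0 36"

```text
time_s: 37.58
eef_pos: [0.498, 0.3351, 0.2727]
ee_rot: [0.7, 0.714, 0.001, -0.002]
wrist_force: [0.0, -0.3, -0.2]
opening: 0.0361
```

```bash
python3 d.py .592 .106 .156 0.9; python3 - <<'E'
from h import *
np.set_printoptions(precision=4,suppress=True)
t=shot("top","t12.png");s=shot("scene","s12.png")
o=np.zeros((450,800,3),np.uint8)
a=cv2.resize(t[180:285,170:290],None,fx=3.3,fy=3.3,interpolation=2);b=cv2.resize(s[130:300,150:310],None,fx=2.5,fy=2.5,interpolation=2)
for im,y,x in((a,0,0),(b,0,400)):o[y:y+im.shape[0],x:x+im.shape[1]]=im[:450-y]
cv2.imwrite("pics/p12.png",o)
for n,i in(("top",t),("scene",s)):
    d=cv2.absdiff(i,cv2.imread(f"pics/{n}0.png")).max(2)
    d=d[185:285,180:285] if n=="top" else d[180:285,170:300]
    print(n,"diff px vs start",(d>50).sum())
E
```

```text
t 37.58 pos [0.498  0.3351 0.2727] F [ 0.  -0.3 -0.2] open 0.0361
shift [-9.26  3.57  4.63] turn [-0.01 -0.02  0.04]
top diff px vs start 890
scene diff px vs start 488
```

View pics/p12.png

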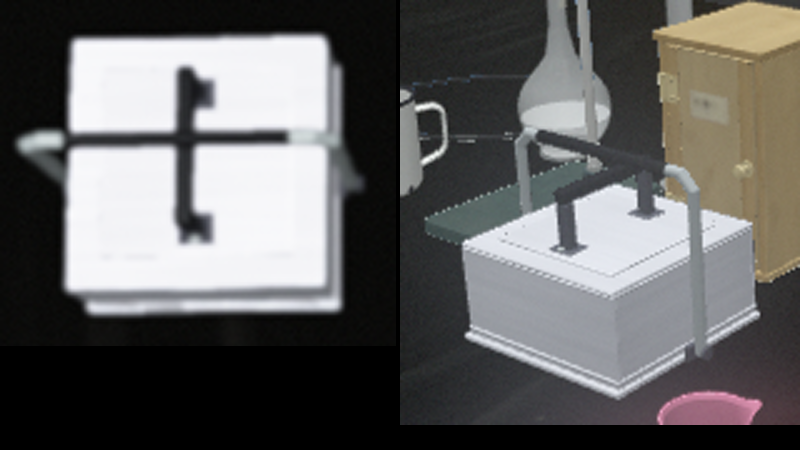

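The bail stands upright over the cover. Its bar is at about x = 0.592, which is above the pivot axis. The cover outline matches the first picture within about 1 px, and the robot is clear.

```bash
python3 - <<'E'
from h import *
print(plane("top",170+176/3.3,180+138/3.3,.163))
from workcell import hand_in
print(hand_in())
E
```

```text
[0.59197484 0.06285298 0.163     ]
the job is handed in; nothing more can be done
None
```

I packed both clear glass beakers (only two were there) into the two -y compartments of the box, put the cover back and swung the bail up to lock it. The job is handed in at about 38 s of the 208 s. The hand-in gave no verdict.

**Last checks:**
- **Beakers:** seen standing in their own compartments, within about 2–3 mm of the expected spots, just before the cover went on. I could not see them after that.
- **Cover:** it went down over the wall without contact and landed at grip height 0.140 m, about 1 mm above the 0.139 m at first pick-up; the regrip on the bench was also about 1 mm higher. In the last picture its outline matches the starting one to within about a pixel.
- **Bail:** the bar is at x ≈ 0.592 m and the box centre at about 0.590 m, so it is upright to within about 0.02 rad.
- **Robot:** wrist force is near zero and the arm is clear of everything. I never touched the wash bottle or the pink and yellow beakers.

**Disagreements:**
- The final pictures differ from the starting ones by 890 pixels (top view) and 488 (scene view) around the box. I put this down to the bail, which started about 0.05 rad forward of its present angle.
- While I raised the bail, the wrist force briefly reached about 22 N because my arc was slightly off its radius. I corrected it by loosening the grip.

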